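Lay the peg shaper in its bed and flip the keeper over it

ROBOT

A 7-joint arm with a two-finger parallel gripper is mounted at the origin on the work surface. World frame = base frame: x ahead of the robot, y to its left, z up, the work surface at z = 0. Lengths are in m, angles in rad, forces in N, time in s.
With the tool pointing down it reaches from about 0.4 to 0.75 m from the base axis. Payload 19.5 kg.
Tool frame: the origin (TCP) lies at the very end of the fingers, on their centre line; the grasp point (between the pads) lies manip.grip_depth behind it (manip.grip_depth is the distance from the TCP to the grasp point, in m); z points along the fingers, y is the line along which they close (so a half turn about z gives the same grasp; the last joint's range is limited). The gripper opens to 85 mm and grips with 20 to 120 N. Pads are 22 mm wide; open, the fingers measure 114 mm over their backs; the gripper's body (76 mm by 85 mm) begins 54 mm behind the grasp point. The pads swing forward as they close: fully open they stand 13 mm farther back than shut.
Start: joints at [-0.042, 0.707, -0.028, 1.485, 0.022, 0.951, -0.075], TCP at [0.575, 0, 0.231] pointing down, gripper open.
Joint ranges: [-2.71, 2.71], [-0.32, 2.16], [-1.57, 1.52], [0, 2.45], [-1.46, 4.6], [0, 2.02], [-2.83, 2.83]. Speed limits (rad/s): [1.89, 1.89, 2.57, 2.57, 3.01, 3.01, 3.01].

INTERFACE

Orientations are given as a unit quaternion [w, x, y, z].
In Python, from station import manip gives the robot as it stands.
- The arm moves only by the shell command python3 -m inch 'ROWS' [OPENING]. ROWS is JSON, one flat list of numbers, 4 for each row, row after row: the shift along the tool's x, y, z in mm, then the turn about the tool's z in rad. In form: [x, y, z, twist, x, y, z, twist, ...]. A call has exactly 5 rows; each row is the pose to reach, as a shift and turn from the pose commanded when the call began, along the tool's axes at that moment; what a row does not reach only later rows make up. A row lasts 1/8 s, in which the tool goes at most 62.5 mm and 10.7 degrees, less where a joint would pass 70% of its speed; a pose out of reach is approached as far as the arm can. A call with a gripper value outside its range is refused whole. OPENING is the finger opening in mm, from 0 to 85.4, set as the call begins (- or left out, the last holds). The fingers move at their own pace and stop on an object; the grip force is fixed at half the most. Time passes only in rows, so rows that repeat a pose let the fingers close, or fill a call up. It gives the time, the measured TCP pose, the force, the opening and the grip force at its end, in the units of the state.
- manip.get_obs(): the state, without advancing time (a new reading comes with each control period).
- manip.capture(name): name is "scene" or "side" or "wrist"; returns the picture (480x640x3 uint8, red, green, blue); there is no depth.
- manip.get_calibration(name): a dict with "K" (3x3 intrinsics, pixels), "R" (3x3) and "t" (3): a world point X has camera coordinates R X + t. Camera axes: x right, y down, z forward; pixel columns grow to the right and rows downward; lengths in m; the calibration is good to about 2 mm. A picture is of the moment at which its call begins: read the wrist's pose just before it. get_calibration takes no time and is no camera call; for the wrist camera it gives the pose at the moment of the call.
- manip.job_done(): hands the job in; it is judged then, once.
The state is a dict: "time": time; "joint_pos": joint angles; "dq": joint speeds; "joint_efforts": joint torques, N m; "tool_pos": TCP position; "ee_rot": TCP orientation; "contact_force": force on the tool from outside, world axes, zero at the start; "ft_torque": the same for the moment, N m; "grip_width": finger opening in m; "grasp_force": force on a finger pad.
Only numpy, scipy, OpenCV 4.12 (cv2) and the standard library are available. Lean on these libraries where they do the work, as an engineer would, in place of code of your own. Each camera call takes 0.05 s, during which the arm holds its last target. There are 200 camera calls.

TASK

Make the peg shaper ready for use by pushing only, without pinching or lifting anything: tip the standing rosewood shaper over so that it lies flat in its bed with the steel cutter facing up, then push the brass keeper bar over so that it rests across the shaper. Push gently and leave the pegs, the wax tin and the file where they are.

Things in the scene. Friction and masses are not known exactly. Their poses are not given: they have to be found in the camera images.
- bed: Fixed low bed: pale wood plate 260 mm long (its x), 100 mm wide (its y), cork floor 12 mm above the table, a dark 8 mm thick fence along each long edge (22 mm above the table, 84 mm clear between), ends open. Origin: centre of its underside, on the table. The shaper stands near the -x end and is to lie along the bed's x.
- shaper: Loose rosewood block 130 x 55 x 45 mm, about 0.35 kg, stood on end near the bed's -x end. Origin: centre of the end it stands on. z: its length, up at the start, to the end with a brass-rimmed hole; y: 55 mm width; x: 45 mm thickness, along the bed's +x within 0.05 rad. Steel cutter on the -x face. Pushed high on that face, it tips towards +x and falls by itself past 19 degrees.
- shaper_mid (a point): Centre of the shaper block, 65 mm from its foot end along its z.
- keeper: Brass bar 95 x 26 x 8 mm, hinged between two 70 mm high steel posts outside the bed's +y fence. Origin on the hinge axis (parallel to bed x), in the bed's frame at x 20, y 64, z 61 mm; z runs along the bar to its free end. Starts leaning 0.15 to 0.35 rad back (to bed +y). Pushed to bed -y it falls by its weight from 0.3 rad past upright.
- keeper_tip (a point): Middle of the free end of the keeper bar. Level, the bar lies across the top of the lying shaper, 57 mm above the table; over an empty bed it sinks below level.
- wax_tin: Loose open steel tin, 68 mm across and 18 mm high, with a yellow beeswax puck in it; origin under its centre. Leave alone.
- file: Loose half-round steel file with a wooden handle, 250 mm long along its x (handle to -x) and 20 mm wide, 18 mm high, lying on the table; origin on the table 135 mm from the handle's end. Leave alone.
- peg0: Loose boxwood tuning peg standing upright on its round head, 26 mm across at the head and 62 mm high; origin under its centre. Easily knocked over; leave alone.
- peg1: Loose boxwood tuning peg standing upright on its round head, 26 mm across at the head and 62 mm high; origin under its centre. Easily knocked over; leave alone.
- peg2: Loose boxwood tuning peg standing upright on its round head, 26 mm across at the head and 62 mm high; origin under its centre. Easily knocked over; leave alone.
Things that resemble listed ones, but are neither listed nor needed, are in the scene too. What is shaped like the shaper but green, red or turquoise is not meant.

How it is judged:
By the outcome, as a careful person would: the job done as asked, in the order asked, and still so for the second after the job is handed in, with the robot touching nothing.
It also fails if it takes over 42 s, if anything falls off the work surface, if the arm or the gripper's body presses on something with over 40 N, if the wrist force passes 120 N, or if a joint passes its speed limit or range.

## Working session

There is one attempt and no reset: what is moved stays moved. The work goes in short steps, Python scripts to look and compute and a shell command to move; the robot and the scene stay as the last step left them, time stands still between calls to the robot, and variables do not carry over. Pictures are saved under pics/ and viewed, at most 10 in all, crops included, and the job is handed in when it is done.

```bash
mkdir -p pics; ls
python3 - <<'E'
from station import manip
import cv2,numpy as np
np.set_printoptions(precision=4,suppress=True)
o=manip.get_obs();print(o['time'],o['tool_pos'],o['ee_rot'],manip.grip_depth,o['grip_width'])
for n in("scene","side"):
    im=manip.capture(n);cv2.imwrite(f"pics/{n}0.png",im[:,:,::-1])
    c=manip.get_calibration(n);print(n,c)
E
```

```text
pics
0.0 [ 0.5747 -0.      0.2308] [-0.0004  0.7071  0.7071 -0.0004] 0.0187 0.08560749047014944
scene {'K': array([[620.7465,   0.    , 310.1554],
       [  0.    , 620.7465, 241.6873],
       [  0.    ,   0.    ,   1.    ]]), 'R': array([[-0.4121,  0.9111, -0.0126],
       [ 0.6742,  0.2956, -0.6768],
       [-0.6129, -0.2874, -0.736 ]]), 't': array([ 0.1845, -0.2811,  1.7411])}
side {'K': array([[534.6649,   0.    , 328.8602],
       [  0.    , 534.6649, 241.0598],
       [  0.    ,   0.    ,   1.    ]]), 'R': array([[ 0.9557, -0.2942,  0.0044],
       [-0.146 , -0.4874, -0.8609],
       [ 0.2555,  0.8221, -0.5087]]), 't': array([-0.4911,  0.1731,  1.26  ])}
```

View pics/scene0.png

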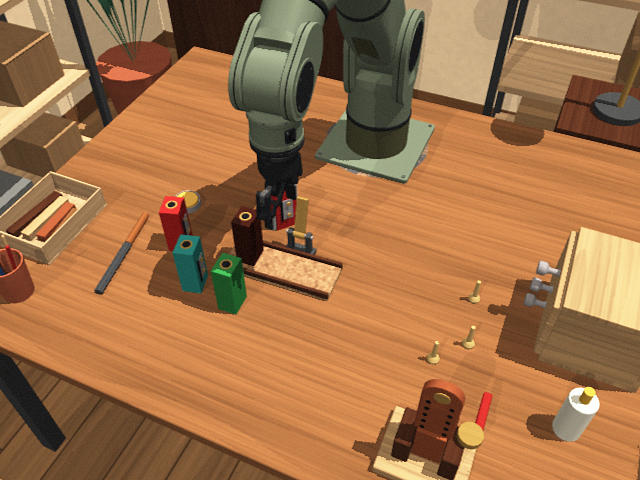

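View pics/side0.png

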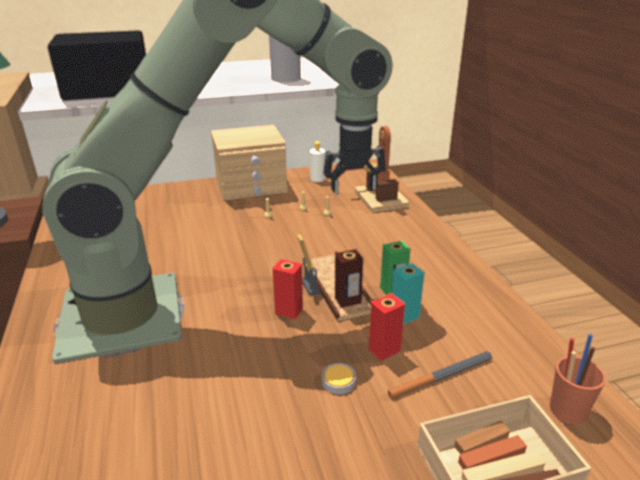

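Candidates: rosewood block in the bed at scene (246,238) / side (348,278). Look-alikes are red at scene (174,222) and (281,212), turquoise (190,265) and green (229,283). The dark brown one standing in the bed fits the description. I'll check it in a close crop.

Run:
```python
import cv2,numpy as np
a=cv2.imread('pics/scene0.png')[180:310,150:360];b=cv2.imread('pics/side0.png')[225:330,260:430]
a=cv2.resize(a,(798,494),interpolation=cv2.INTER_CUBIC);cv2.imwrite('pics/c1.png',a)
b=cv2.resize(b,None,fx=4.7,fy=4.7,interpolation=cv2.INTER_CUBIC);cv2.imwrite('pics/c2.png',b)
```

```text
(no output)
```

View pics/c1.png

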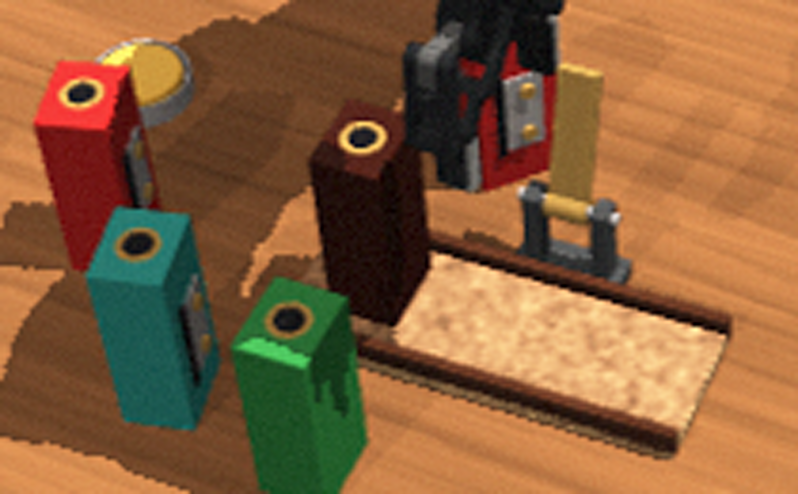

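View pics/c2.png

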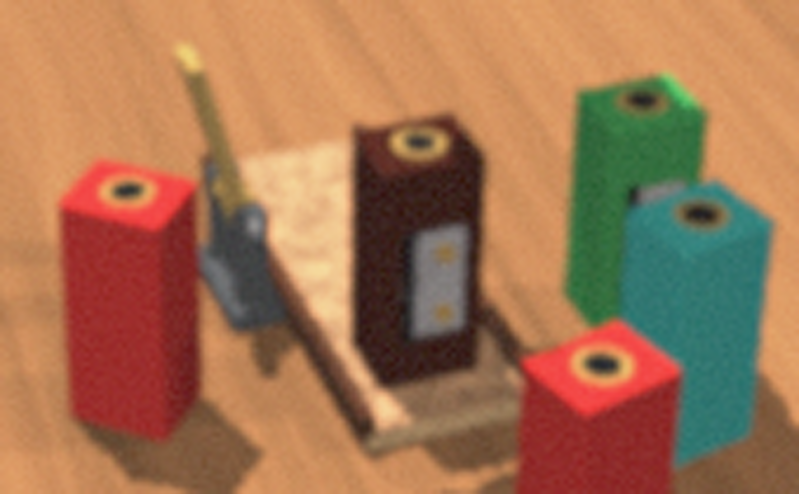

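Both crops confirm it: the dark brown block in the bed with the brass-rimmed hole at scene (245,216) / side (349,255) has its cutter on the bed -x face. The keeper runs from tip scene (303,198) to hinge (299,234), leaning back towards the robot. Next I triangulate.

```bash
cat > h.py <<'E'
import numpy as np,cv2
from station import manip
np.set_printoptions(precision=4,suppress=True)
C={n:manip.get_calibration(n) for n in("scene","side")}
def ray(n,p,c=None):
    c=c or C[n];R,t=np.array(c['R']),np.array(c['t']);d=R.T@np.linalg.inv(c['K'])@[p[0],p[1],1]
    return -R.T@t,d
def plane(n,p,z,c=None):
    o,d=ray(n,p,c);return o+d*(z-o[2])/d[2]
def tri(a,b):
    A=[];y=[]
    for n,p in(("scene",a),("side",b)):
        c=C[n];P=c['K']@np.c_[c['R'],c['t']]
        for k in(0,1):r=P[k]-p[k]*P[2];A.append(r[:3]);y.append(-r[3])
    return np.linalg.lstsq(np.array(A),np.array(y),rcond=None)[0]
S=lambda x,y:(150+x/3.8,180+y/3.8)
D=lambda x,y:(260+x/4.7,225+y/4.7)
E
python3 - <<'E'
from h import *
print('hole',tri(S(362,137),D(418,142)))
print('tip',tri(S(582,70),D(188,50)))
print('hinge',tri(S(567,207),D(232,195)))
print('fence top +x end inner/outer',plane('scene',S(731,320),.022),plane('scene',S(678,433),.022))
print('-x end side: near-fence outer top',plane('side',D(370,440),.012),plane('side',D(408,420),.012), plane('side',D(525,400),.012))
print('redR',tri(S(499,105),D(127,190)),plane('side',D(127,190),.13))
for n,s,d in(('red2',S(81,93),D(603,366)),('turq',S(138,243),D(700,214)),('green',S(289,320),D(642,101)),('wax',S(148,72),(339-0,377))):
    print(n,tri(s,d if n=='wax' else d))
E
```

```text
hole [ 0.5259 -0.1171  0.1401]
tip [ 0.4361 -0.0194  0.1523]
hinge [ 0.459  -0.02    0.0595]
fence top +x end inner/outer [0.4742 0.0925 0.022 ] [0.5652 0.097  0.022 ]
-x end side: near-fence outer top [ 0.4829 -0.1773  0.012 ] [ 0.5058 -0.1678  0.012 ] [ 0.5671 -0.1696  0.012 ]
redR [ 0.409  -0.0756  0.0939] [ 0.3829 -0.1021  0.13  ]
red2 [ 0.5499 -0.2944  0.1275]
turq [ 0.6397 -0.1984  0.1283]
green [ 0.6548 -0.0937  0.1278]
wax [ 0.4238 -0.3502  0.0118]
```

Bed centre is about (0.523, -0.037), with its +x close to world +y (yaw about 90° + 0.04 rad). The shaper is at (0.527, -0.117) and the keeper hinge at (0.459, -0.020). Tool x is world +y and tool y is world +x. I'll close the fingers and go behind the shaper.

```bash
python3 -m inch '[-50,-14,0,-0.01,-100,-28,0,-0.02,-145,-40,0,-0.04,-170,-48,0,-0.04,-170,-48,0,-0.04]' 0; python3 -m inch '[0,0,30,0,0,0,70,0,0,0,105,0,0,0,115,0,0,0,115,0]'
python3 - <<'E'
from h import *
for n in("scene","side"):
    cv2.imwrite(f"pics/{n}1.png",manip.capture(n)[:,:,::-1])
a=cv2.imread('pics/scene1.png')[140:310,150:360];b=cv2.imread('pics/side1.png')[170:340,260:430]
cv2.imwrite('pics/c3.png',np.hstack([cv2.resize(a,(420,340)),cv2.resize(b,(340,340))]))
E
```

```text
time: 0.72
tool_pos: [0.5262, -0.1719, 0.2311]
ee_rot: [-0.0, 0.694, 0.72, -0.0]
contact_force: [-0.1, 0.5, 0.1]
grip_width: 0.0001
grasp_force: 0.0
time: 1.35
tool_pos: [0.5272, -0.1696, 0.1166]
ee_rot: [-0.0, 0.693, 0.721, -0.0]
contact_force: [0.1, -0.3, 1.1]
grip_width: -0.0003
grasp_force: 0.0
```

View pics/c3.png

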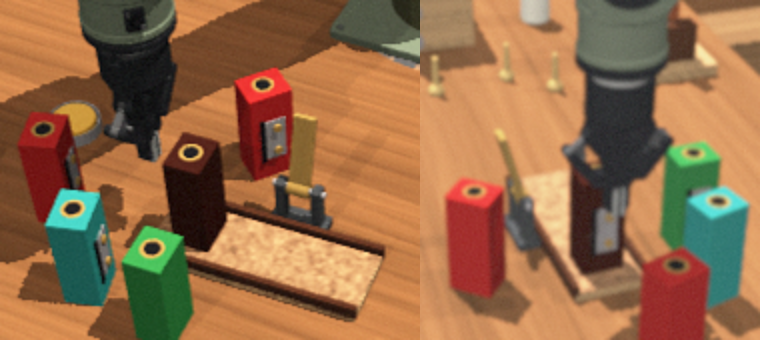

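The closed fingers stand behind the cutter face, centred and clear of everything. Pushing slowly.

```bash
python3 -m inch '[6,0,0,0,13,0,0,0,19,0,0,0,24,0,0,0,29,0,0,0]'; python3 -m inch '[5,0,0,0,10,0,0,0,14,0,0,0,18,0,0,0,22,0,0,0]'
```

```text
time: 2.08
tool_pos: [0.5258, -0.1407, 0.1163]
ee_rot: [0.0, 0.693, 0.721, -0.0]
contact_force: [-0.5, -1.8, 0.4]
grip_width: -0.0001
grasp_force: 0.4
time: 2.7
tool_pos: [0.5249, -0.1188, 0.1162]
ee_rot: [-0.0, 0.693, 0.721, -0.0]
contact_force: [0.4, -1.0, -0.6]
grip_width: -0.0001
grasp_force: 0.0
```

```bash
python3 -m inch '[4,0,0,0,8,0,0,0,12,0,0,0,14,0,0,0,14,0,0,0]';  python3 -m inch '[0,0,0,0,0,0,0,0,0,0,0,0,0,0,0,0,0,0,0,0]'
python3 - <<'E'
from h import *
for n in("scene","side"):
    cv2.imwrite(f"pics/{n}2.png",manip.capture(n)[:,:,::-1])
a=cv2.imread('pics/scene2.png')[180:310,190:360];b=cv2.imread('pics/side2.png')[220:330,260:430]
cv2.imwrite('pics/c4.png',np.vstack([cv2.resize(a,(510,390))[100:],cv2.resize(b,(510,330))[40:]]))
E
```

```text
time: 3.32
tool_pos: [0.5244, -0.105, 0.1163]
ee_rot: [-0.0, 0.693, 0.721, -0.0]
contact_force: [0.7, 0.3, 0.9]
grip_width: 0.0002
grasp_force: 0.0
time: 3.95
tool_pos: [0.5243, -0.1051, 0.1163]
ee_rot: [-0.0, 0.693, 0.721, -0.0]
contact_force: [-0.1, -0.2, -0.3]
grip_width: 0.0
grasp_force: 0.0
```

View pics/c4.png

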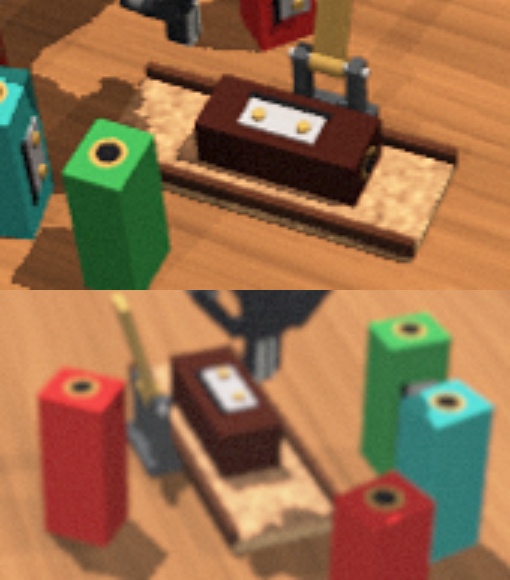

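It lies in the bed with the cutter up. Next I check from the top corners that it is level, and work out the keeper approach.

Run:
```python
from h import *
s=lambda x,y:(190+x/3,180+(y+100)/3)
d=lambda x,y:(260+x/3,220+(y-290+40)/3)
P={}
for n,a,b in(('-x+y',s(222,76),d(222,440)),('+x+y',s(382,122),d(172,355)),('+x-y',s(362,175),d(232,348)),('-x-y',s(197,125),d(283,430))):
    P[n]=tri(a,b);print(n,P[n])
v=P['+x+y']+P['+x-y']-P['-x+y']-P['-x-y'];print('mid',sum(P.values())/4,'yaw-90',np.arctan2(v[1],v[0])-np.pi/2)
u=np.array([-.04,.999]);c=np.array([.4585,-.02])-.02*u-.064*np.array([-.999,-.04]);print('bed c',c)
```

```text
-x+y [ 0.4982 -0.0926  0.0509]
+x+y [0.494  0.0392 0.0531]
+x-y [0.5471 0.0444 0.0496]
-x-y [ 0.5498 -0.0885  0.0485]
mid [ 0.5223 -0.0244  0.0505] yaw-90 0.02566573177050513
bed c [ 0.5232 -0.0374]
```

The shaper is level and centred between the fences. The keeper tip is at (0.436, -0.019, 0.152), so I rise, go over to its robot side (x about 0.407), and lower.

```bash
python3 -m inch '[0,0,-40,0,0,0,-85,0,0,0,-115,0,0,0,-115,0,0,0,-115,0]'; python3 -m inch '[25,-30,0,0,55,-68,0,0,80,-102,0,0,90,-113,0,0,90,-113,0,0]'; python3 -m inch '[0,0,0,0,0,0,0,0,0,0,0,0,0,0,0,0,0,0,0,0]'
python3 - <<'E'
from h import *
for n in("scene","side"):
    cv2.imwrite(f"pics/{n}3.png",manip.capture(n)[:,:,::-1])
a=cv2.imread('pics/scene3.png')[150:280,230:360];b=cv2.imread('pics/side3.png')[180:310,250:380]
cv2.imwrite('pics/c5.png',np.hstack([cv2.resize(a,(390,390)),cv2.resize(b,(390,390))]))
E
```

```text
time: 4.68
tool_pos: [0.5241, -0.105, 0.2307]
ee_rot: [-0.0, 0.693, 0.721, -0.0]
contact_force: [0.3, 0.3, 0.1]
grip_width: -0.0003
grasp_force: 0.0
time: 5.3
tool_pos: [0.4079, -0.0194, 0.231]
ee_rot: [-0.0, 0.693, 0.721, -0.0]
contact_force: [-0.1, -0.0, -0.8]
grip_width: -0.0001
grasp_force: 0.0
time: 5.92
tool_pos: [0.4079, -0.0197, 0.2313]
ee_rot: [-0.0, 0.693, 0.721, -0.0]
contact_force: [-0.2, -0.8, 0.2]
grip_width: -0.0001
grasp_force: 0.0
```

View pics/c5.png

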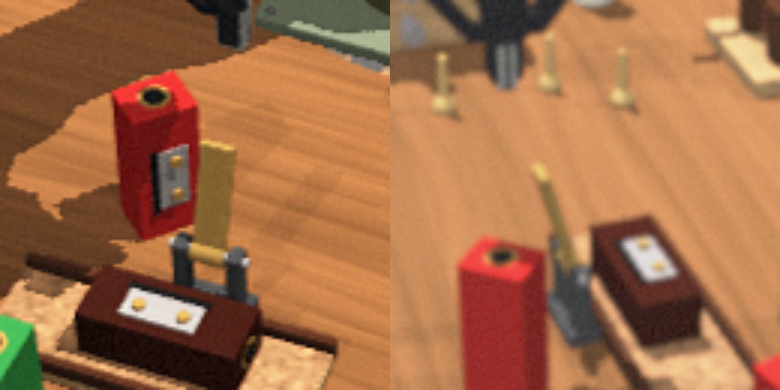

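```bash
python3 - <<'E'
from h import *
print(tri((281.7,182.3),(287.3,265.7)),tri((303,199),(300,236.7)))
E
python3 -m inch '[0,0,20,0,0,0,45,0,0,0,70,0,0,0,85,0,0,0,85,0]'; python3 -m inch '[0,0,5,0,0,0,12,0,0,0,17,0,0,0,17,0,0,0,17,0]'
```

```text
[ 0.3841 -0.0995  0.1274] [ 0.4357 -0.02    0.1499]
time: 6.65
tool_pos: [0.4075, -0.0196, 0.1458]
ee_rot: [-0.001, 0.693, 0.721, -0.001]
contact_force: [0.5, -0.5, 0.5]
grip_width: -0.0
grasp_force: 0.0
time: 7.28
tool_pos: [0.4079, -0.0196, 0.1294]
ee_rot: [-0.0, 0.693, 0.721, 0.0]
contact_force: [-0.2, -1.0, 1.0]
grip_width: -0.0002
grasp_force: 0.0
```

No contact on the way down, so I push to bed -y (tool +y) slowly.

```bash
python3 -m inch '[0,7,0,0,0,14,0,0,0,20,0,0,0,26,0,0,0,32,0,0]'; python3 -m inch '[0,6,0,0,0,12,0,0,0,18,0,0,0,24,0,0,0,29,0,0]'; python3 -m inch '[0,4,0,0,0,8,0,0,0,12,0,0,0,14,0,0,0,14,0,0]'; python3 -m inch '[0,0,0,0,0,0,0,0,0,0,0,0,0,0,0,0,0,0,0,0]'
python3 - <<'E'
from h import *
for n in("scene","side"):
    cv2.imwrite(f"pics/{n}4.png",manip.capture(n)[:,:,::-1])
a=cv2.imread('pics/scene4.png')[150:280,230:360];b=cv2.imread('pics/side4.png')[180:310,250:380]
cv2.imwrite('pics/c6.png',np.hstack([cv2.resize(a,(390,390)),cv2.resize(b,(390,390))]))
E
```

```text
time: 7.9
tool_pos: [0.4402, -0.0183, 0.1293]
ee_rot: [-0.0, 0.693, 0.721, -0.0]
contact_force: [-0.7, -0.5, 0.5]
grip_width: -0.0
grasp_force: 0.2
time: 8.52
tool_pos: [0.4692, -0.0172, 0.1293]
ee_rot: [-0.0, 0.693, 0.721, -0.0]
contact_force: [-1.0, 0.3, 0.6]
grip_width: 0.0
grasp_force: 0.0
time: 9.15
tool_pos: [0.4828, -0.0166, 0.1293]
ee_rot: [-0.0, 0.693, 0.721, -0.0]
contact_force: [-0.2, 0.2, 0.7]
grip_width: 0.0002
grasp_force: 0.0
time: 9.78
tool_pos: [0.4828, -0.0166, 0.1293]
ee_rot: [-0.0, 0.693, 0.721, -0.0]
contact_force: [0.1, 0.4, 0.5]
grip_width: 0.0001
grasp_force: 0.0
```

View pics/c6.png

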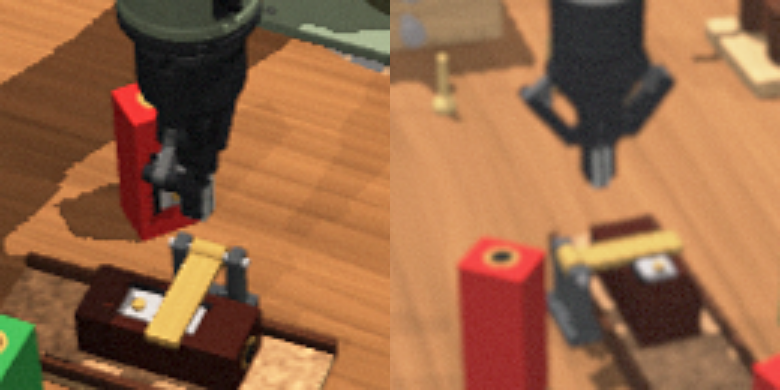

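The keeper lies across the shaper, from hinge crop (205,245) to tip (160,335) in the scene view, and the fingers are clear above it. I retreat upward and hand in.

```bash
python3 -m inch '[0,0,-25,0,0,0,-60,0,0,0,-90,0,0,0,-100,0,0,0,-100,0]'
python3 - <<'E'
from h import *
a=cv2.imread('pics/scene0.png').astype(int);b=manip.capture("scene")[:,:,::-1].astype(int)
for n,(y0,y1,x0,x1) in dict(pegs=(270,370,420,490),file=(205,300,90,155),tin=(188,212,188,204)).items():
    print(n,np.abs(a-b)[y0:y1,x0:x1].mean())
print(manip.job_done())
E
```

```text
time: 10.5
tool_pos: [0.4828, -0.0166, 0.2292]
ee_rot: [0.0, 0.693, 0.721, 0.0]
contact_force: [0.5, -0.1, -0.8]
grip_width: 0.0001
grasp_force: 0.0
pegs 3.4484761904761907
file 4.756275303643725
tin 8.82204861111111
the job is handed in; nothing more can be done
None
```

The job is handed in at about 10.5 s: the shaper lies flat in its bed with the cutter up, the keeper bar rests across it, and I saw no sign that the pegs, wax tin or file moved.

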